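Power-cut layout by the kitchen door

ROBOT

A 6-joint arm with a two-finger parallel gripper is mounted at the origin on the work surface. World frame = base frame: x ahead of the robot, y to its left, z up, the work surface at z = 0. Lengths are in m, angles in rad, forces in N, time in s.
With the tool pointing down it reaches from about 0.375 to 0.9 m from the base axis. Payload 3.1 kg.
Tool frame: the origin (TCP) lies between the finger pads; the fingertips stand robot.finger_overhang ahead of it and the grasp point (between the pads) lies 3 mm ahead of it (robot.finger_overhang is the distance from the TCP to the fingertips, in m); z points along the fingers, y is the line along which they close (so a half turn about z gives the same grasp; the last joint's range is limited). The gripper opens to 87 mm and grips with 3 to 60 N. Pads are 19 mm wide; open, the fingers measure 117 mm over their backs; the gripper's body (75 mm by 190 mm) begins 51 mm behind the grasp point.
Start: joints at [1.099, 0.527, 1.433, -0, 1.181, -0.178], TCP at [0.181, 0.598, 0.245] pointing down, gripper open.
Joint ranges: [-3.08, 3.08], [-0.75, 2.2], [0.22, 2.44], [-1.43, 4.57], [0, 2.65], [-2.85, 2.85]. Speed limits (rad/s): [2.79, 2.79, 3.14, 3.14, 3.14, 3.14].

INTERFACE

Orientations are given as a unit quaternion [x, y, z, w].
In Python, from rig import get_obs, vision, hand_in, nets, robot gives the robot as it stands.
- The arm moves only by the tool apply_moves, never from a script. Its argument "series" is a list of rows, each an object with "offset": the shift along the world's x, y, z in cm, a list of three; "rot": the turn, a rotation vector about the world's x, y, z in degrees, a list of three. A call has 1 to 20 rows; each row is the pose to reach, as a shift and turn from the pose commanded when the call began; what a row does not reach only later rows make up. A row lasts 1/10 s, in which the tool goes at most 50 mm and 8.59 degrees, less where a joint would pass 70% of its speed; a pose out of reach is approached as far as the arm can. A call with a gripper value outside its range is refused whole. "hand" is the opening, from 0 (shut) to 1 (fully open), set as the call begins (left out, the last holds). The fingers move at their own pace and stop on an object; "newtons" is the grip in N (left out, the last holds). Time passes only in rows, so rows that repeat a pose let the fingers close. It gives the time, the measured TCP pose, the force, the opening and the grip force at its end, in the units of the state.
- get_obs(): the state, without advancing time (a new reading comes with each control period).
- vision.camera(name): name is "scene" or "top" or "wrist"; returns the picture (480x640x3 uint8, red, green, blue); there is no depth.
- vision.calibration(name): a dict with "K" (3x3 intrinsics, pixels), "R" (3x3) and "t" (3): a world point X has camera coordinates R X + t. Camera axes: x right, y down, z forward; pixel columns grow to the right and rows downward; lengths in m; the calibration is good to about 2 mm. A picture is of the moment at which its call begins: read the wrist's pose just before it. calibration takes no time and is no camera call; for the wrist camera it gives the pose at the moment of the call.
- hand_in(): hands the job in; it is judged then, once.
Trained networks look in the newest picture that a camera, given by its name, has taken for a name from the list of things; names that differ only in an ending like _2 or _b are one class to them, and where a whole thing is asked for, a point or a joint stands for the part that bears it (a point fixed in the world has none). Each returns a list of dicts, best first, with "conf" (0 to 1); they miss things now and then, are a little off and sometimes report something else, mostly with a low value. They report only what shows in the picture. A call takes as long as a camera call. They do not tell look-alikes from the thing itself.
- nets.search_frame(camera, query): "centre" ([x, y, z] in m, in world coordinates, good to about 4 mm: the middle of the surface that is visible of it).
- nets.spot_point(camera, query): "centre" ([x, y, z] in m, in world coordinates, good to about 4 mm: a listed point, or the origin of a listed thing).
The state is a dict: "time": time; "q": joint angles; "joint_velocities": joint speeds; "joint_torque": joint torques, N m; "position": TCP position; "tool_rot": TCP orientation; "ft_force": force on the tool from outside, world axes, zero at the start; "moment": the same for the moment, N m; "grip_width": finger opening in m; "grip_force": force on a finger pad.
Only numpy, scipy, OpenCV 4.12 (cv2) and the standard library are available. Lean on these libraries where they do the work, as an engineer would, in place of code of your own. Each camera call takes 0.05 s, during which the arm holds its last target. There are 200 camera calls.

TASK

Lay out the power-cut things on the three white plywood boards so that they can be found by feel. Put the pill organiser flat between the two bare wooden pegs, in line with them and midway; stand the large round tin on the torch's board in the middle of the bare strip on the robot's side of the torch, with the small round tin centred on top of it; and lay the magnifier flat on the splint's board, parallel to the splint, in the middle of the bare strip to its left (left as seen from the robot, looking outward). Leave the small cup and the roll of tape where they stand, and let go of everything.

Things in the scene. Friction and masses are not known exactly. Their poses are not given: they have to be found in the camera images.
- organiser: Loose blue plastic pill organiser with four shut snap lids in a row, 110 (x) x 36 (y) x 28 (z) mm, about 90 g. Origin: centre of its underside; x runs along its length. Grip it across its 36 mm width.
- large_tin: Loose shut round steel safety-pin tin, the larger of two: 60 mm diameter, 24 mm high, flat top, about 120 g. Origin: centre of its underside; z up.
- small_tin: Loose shut round steel tin, the smaller of two: 40 mm diameter, 20 mm high, flat top, about 60 g. Origin: centre of its underside; z up.
- magnifier: Loose hand magnifier lying flat: glass lens in a black ring (58 mm outside diameter) on a straight black handle (16 mm wide); 12 mm thick, 132 mm long over all, about 90 g. Origin: on the underside, halfway along the whole length; x points towards the lens (lens centre x = +37 mm, handle x = -66 to +8 mm). Balances near x = +5 mm; grip across the handle near x = -6 mm.
- peg_board: Fixed white plywood board 80 (x) x 180 (y) x 8 mm thick, with two bare upright wooden pegs (12 mm diameter, rising 35 mm above the board) at y = +78 and -78 mm, x = 0. Origin: centre of its underside; its top is at z = 8 mm. The organiser belongs between the pegs, its length along y, centred at x = 0, y = 0.
- torch_board: Fixed white plywood board 120 (x) x 150 (y) x 8 mm, a white torch fixed along its far edge (along y, 131 mm long, axis at x = +42 mm, front side x = +26 mm, top 48 mm above the table). Origin: centre of the board's underside; board top at z = 8 mm; -x is the robot's side. Bare strip: x = -60 to +26 mm; the large tin's centre belongs at x = -17 mm, y = 0.
- splint_board: Fixed white plywood board 130 x 130 x 8 mm with a flat grey splint (150 x 34 x 6 mm, along x, centred at y = -40 mm) in a steel clip (x = +45, y = -40 mm, 33 mm high). Origin: centre of the board's underside; board top at z = 8 mm; +y is left. Bare strip: y = -23 to +65 mm; the magnifier's origin belongs at x = 0, y = +21 mm, its length along x, lens at either end.
- tape_roll: Bystander: loose roll of white paper tape lying flat, 52 mm diameter, 22 mm high, with a 32 mm hole. Origin: centre of its underside.
- cup: Bystander: loose small white china cup without handle, 54 mm across the rim, 50 mm high. Origin: centre of its underside.
Not all that is in view belongs to the job. There is more than one size of the organiser; the one meant has the size given above. Leave any green or pink look-alike of the peg_board alone.

How it is judged:
At the end, for the whole second after the job is handed in: All flat, at rest, released. In board frames: organiser within 12 mm (x), 15 mm (y) of mid-pegs; large tin at x -34 to +2, y within 15 mm; small tin on it, centres within 10 mm; magnifier within 18 mm in x, y 6 to 36 mm. Organiser and magnifier turned under 0.2 rad; tilts under 0.1 rad (x of organiser in the frame of peg_board between -0.012 and 0.012 m and y of organiser in the frame of peg_board between -0.015 and 0.015 m and z of organiser in the frame of peg_board between 0.004 and 0.012 m and angle between the x axis of organiser and the y axis of peg_board, either way round below 0.2 rad and x of large_tin in the frame of torch_board between -0.034 and 0.002 m and y of large_tin in the frame of torch_board between -0.015 and 0.015 m and z of large_tin in the frame of torch_board between 0.004 and 0.012 m and horizontal distance between small_tin and large_tin below 0.01 m and z of small_tin in the frame of large_tin between 0.02 and 0.028 m and x of magnifier in the frame of splint_board between -0.018 and 0.018 m and y of magnifier in the frame of splint_board between 0.006 and 0.036 m and z of magnifier in the frame of splint_board between 0.004 and 0.012 m and angle between the x axis of magnifier and the x axis of splint_board, either way round below 0.2 rad and angle between each of organiser, large_tin, small_tin, magnifier's own z axis and vertical below 0.1 rad and linear speed of each of organiser, large_tin, small_tin, magnifier below 0.02 m/s); the robot touches nothing.
It fails at once if the tape roll is moved more than 20 mm (distance of tape_roll from where it was at the start of the episode above 0.02 m).
It fails at once if the cup is moved more than 20 mm (distance of cup from where it was at the start of the episode above 0.02 m).
It also fails if it takes over 104 s, if anything falls off the work surface, if the arm or the gripper's body presses on something with over 40 N, if the wrist force passes 120 N, or if a joint passes its speed limit or range.

## Working session

There is one attempt and no reset: what is moved stays moved. The work goes in short steps, Python scripts to look and compute and a tool call to move; the robot and the scene stay as the last step left them, time stands still between calls to the robot, and variables do not carry over. Pictures are saved under pics/ and viewed, at most 14 in all, crops included, and the job is handed in when it is done.

Besides the shell and the picture viewer there is one more tool, called after ">>>" by a JSON object that holds its "api" and its "payload". apply_moves: Moves the arm, as the interface text tells. Its arguments: {"type":"object","properties":{"series":{"type":"array"},"hand":{"type":"number"},"newtons":{"type":"number"}},"required":["series"]}

```bash
ls; mkdir -p pics; cat > h.py <<'E'
import numpy as np, cv2
from rig import get_obs, vision, hand_in, nets, robot
def snap(n,f): 
    im=vision.camera(n); cv2.imwrite('pics/'+f,im[:,:,::-1]); return im
def px(n,X):
    c=vision.calibration(n); p=np.array(c['K'])@(np.array(c['R'])@np.array(X)+np.array(c['t'])); return p[:2]/p[2]
def ray(n,uv,z):
    c=vision.calibration(n); R=np.array(c['R']); t=np.array(c['t'])
    o=-R.T@t; d=R.T@np.linalg.inv(np.array(c['K']))@np.array([uv[0],uv[1],1.]); return o+d*(z-o[2])/d[2]
E
python3 - <<'E'
from h import *
snap('top','top0.png')
for q in ['organiser','large_tin','small_tin','magnifier','peg_board','torch_board','splint_board','tape_roll','cup']:
    for r in nets.spot_point('top',q)[:4]: print(q,np.round(r['centre'],3),round(r['conf'],2),np.round(px('top',r['centre'])))
snap('scene','scene0.png')
print(robot.finger_overhang, get_obs())
E
```

```text
pics
organiser [0.261 0.227 0.003] 0.73 [265. 323.]
organiser [0.326 0.469 0.004] 0.66 [168. 298.]
organiser [0.47  0.335 0.002] 0.62 [223. 241.]
large_tin [ 0.461 -0.333 -0.003] 0.55 [485. 242.]
small_tin [ 0.499 -0.065  0.   ] 0.45 [380. 228.]
magnifier [ 0.47   0.208 -0.001] 0.68 [273. 240.]
peg_board [ 0.257 -0.366  0.002] 0.84 [502. 323.]
peg_board [ 0.339 -0.036 -0.001] 0.81 [369. 291.]
peg_board [ 0.63  -0.267  0.004] 0.56 [457. 177.]
peg_board [ 0.459 -0.33  -0.005] 0.32 [484. 243.]
torch_board [0.671 0.013 0.002] 0.64 [348. 163.]
splint_board [ 0.62   0.262 -0.004] 0.74 [252. 183.]
tape_roll [ 0.479 -0.212 -0.   ] 0.71 [437. 236.]
cup [0.519 0.067 0.   ] 0.7 [328. 221.]
0.022 {'time': 0.55, 'q': array([ 1.09852395e+00,  5.27514138e-01,  1.43271333e+00, -2.56519622e-05,
        1.18141648e+00, -1.78492714e-01]), 'joint_velocities': array([-0.0007673 , -0.00114883, -0.00027596, -0.0020643 ,  0.00119042,
        0.00010251]), 'joint_torque': array([-9.14697284e-04, -4.39670920e+01, -1.76845264e+01,  6.34395587e-02,
        5.10396820e-02, -3.88629689e-05]), 'position': array([0.18093995, 0.59819813, 0.24453545]), 'tool_rot': array([ 1.46357352e-01,  9.89231785e-01, -2.80935305e-05,  3.04483521e-06]), 'ft_force': array([-0.07769871,  0.49621578,  0.31166631]), 'moment': array([-0.0163826 ,  0.03841163,  0.02674483]), 'grip_force': 0.0, 'grip_width': 0.08676498187857393}
```

View pics/top0.png

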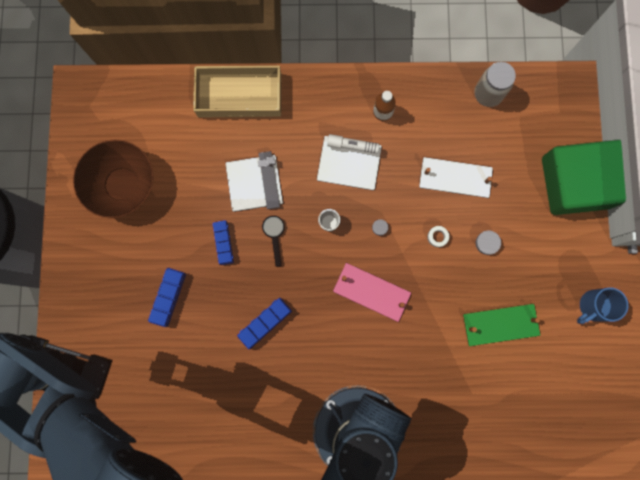

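View pics/scene0.png

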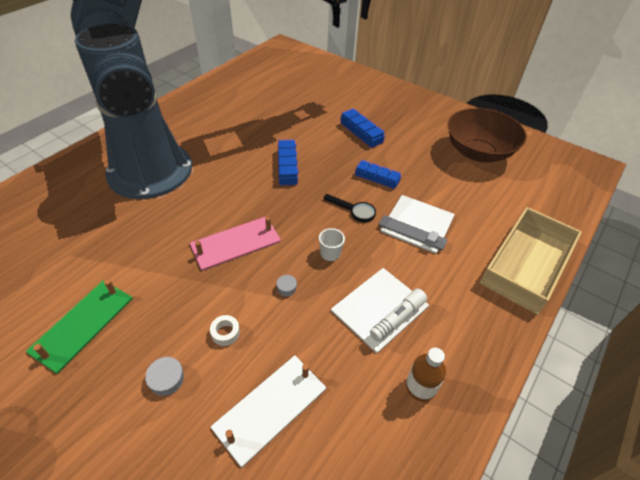

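Top view: three blue organisers at (265,323), (167,297) and (223,242). The third looks about 43 px long (≈110 mm), so it is the likely one. Peg-board look-alikes are pink at (372,292) and green (502,325), with the white one at (456,177). The large tin is at (488,242), small tin (380,228), magnifier (273,240), torch board (350,162), splint board (253,183), cup (329,220) and tape (438,236). Next I measure the sizes.

```bash
cat >> h.py <<'E'
def blobs(n,im,mask,z,amin=60):
    k,lab,st,ce=cv2.connectedComponentsWithStats(mask.astype(np.uint8))
    out=[]
    for i in range(1,k):
        if st[i,4]<amin: continue
        c=max(cv2.findContours((lab==i).astype(np.uint8),cv2.RETR_EXTERNAL,cv2.CHAIN_APPROX_NONE)[0],key=len)[:,0]
        P=np.array([ray(n,u,z)[:2] for u in c],np.float32)*1000
        r=cv2.minAreaRect(P); out.append((ce[i].round(),np.round(r[0]),np.round(r[1]),round(r[2],1),st[i,4]))
    return out
E
python3 - <<'E'
from h import *
im=cv2.imread('pics/top0.png')[:,:,::-1]; hsv=cv2.cvtColor(im.copy(),cv2.COLOR_RGB2HSV)
H,S,V=[hsv[...,i] for i in range(3)]
roi=np.zeros(H.shape,bool); roi[120:350,140:545]=1
print('blue'); [print(*b) for b in blobs('top',im,roi&(H>105)&(H<130)&(S>150)&(V>60),.028)]
print('white');[print(*b) for b in blobs('top',im,roi&(S<40)&(V>185),.008)]
print('grey'); [print(*b) for b in blobs('top',im,roi&(S<60)&(V>90)&(V<=185),.022)]
print('black'); [print(*b) for b in blobs('top',im,roi&(V<45),.012)]
print(vision.calibration('wrist'), 'cam', -np.array(vision.calibration('top')['R']).T@vision.calibration('top')['t'])
a=im[205:355,140:300]; b=im[120:270,210:370];c=im[120:270,360:520]
cv2.imwrite('pics/crop.png',cv2.resize(np.vstack([np.hstack([a,b]),np.hstack([c,c*0])]),(800,600)[0:2] if 0 else None,fx=2.0,fy=2.0,interpolation=cv2.INTER_CUBIC)[:,:,::-1])
E
```

```text
blue
[222. 242.] [463. 332.] [104.  31.] 9.7 502
[166. 297.] [328. 469.] [ 43. 135.] 72.3 920
[264. 323.] [262. 227.] [ 44. 136.] 41.5 963
white
[347. 165.] [673.  12.] [149. 122.] 79.9 2156
[245. 184.] [617. 279.] [128.  87.] 8.8 1624
[456. 177.] [ 631. -263.] [179.  79.] 80.9 1971
[438. 236.] [ 478. -213.] [48. 49.] 88.1 180
grey
[356. 147.] [710.  -2.] [141.  44.] 74.8 458
[269. 181.] [621. 250.] [147. 128.] 3.6 906
[329. 219.] [520.  65.] [54. 52.] 44.2 319
[273. 226.] [504. 207.] [48. 46.] 89.5 307
[380. 227.] [499. -64.] [35. 36.] 88.9 191
[488. 242.] [ 458. -334.] [60. 59.] 87.5 466
black
[277. 252.] [441. 197.] [72. 11.] 7.4 116
{'K': array([[338.75770339,   0.        , 318.98564463],
       [  0.        , 338.75770339, 238.36071403],
       [  0.        ,   0.        ,   1.        ]]), 'R': array([[ 2.89473235e-01,  9.57185762e-01,  8.14755699e-04],
       [ 9.25940817e-01, -2.80239608e-01,  2.53178527e-01],
       [ 2.42567208e-01, -7.25339916e-02, -9.67419232e-01]]), 't': array([-0.62577815, -0.03097804,  0.38796039])} cam [0.25786333 0.06953427 1.54978498]
```

View pics/crop.png

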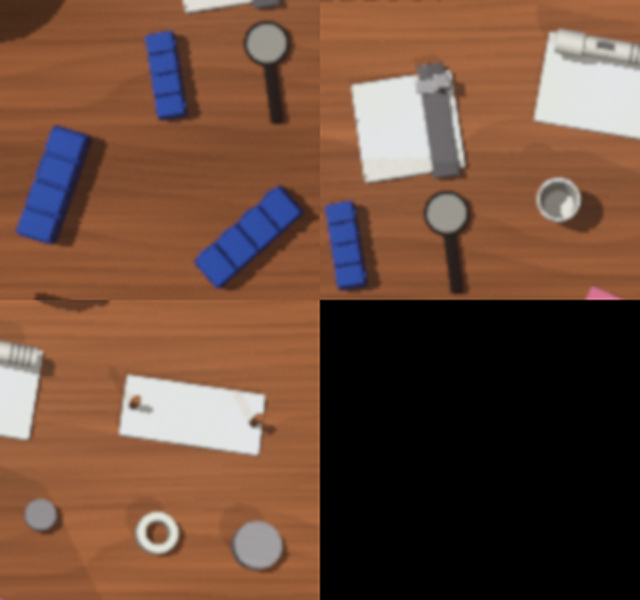

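The sizes settle it: the blob at (222,242) is 104 x 31 mm, so it is the 110 x 36 organiser, and the other two are 135 mm long. The white boards agree with their given sizes too. I'll start with the magnifier and hover over it first.

>>> {"api": "apply_moves", "payload": {"series": [{"offset": [28,-39.7,-9.5],"rot": [0,0,25.3]},{"offset": [28,-39.7,-9.5],"rot": [0,0,25.3]},{"offset": [28,-39.7,-9.5],"rot": [0,0,25.3]},{"offset": [28,-39.7,-9.5],"rot": [0,0,25.3]},{"offset": [28,-39.7,-9.5],"rot": [0,0,25.3]},{"offset": [28,-39.7,-9.5],"rot": [0,0,25.3]},{"offset": [28,-39.7,-9.5],"rot": [0,0,25.3]},{"offset": [28,-39.7,-9.5],"rot": [0,0,25.3]},{"offset": [28,-39.7,-9.5],"rot": [0,0,25.3]},{"offset": [28,-39.7,-9.5],"rot": [0,0,25.3]},{"offset": [28,-39.7,-9.5],"rot": [0,0,25.3]},{"offset": [28,-39.7,-9.5],"rot": [0,0,25.3]},{"offset": [28,-39.7,-9.5],"rot": [0,0,25.3]},{"offset": [28,-39.7,-9.5],"rot": [0,0,25.3]}], "hand": 1, "newtons": 15}}

```text
time: 1.95
position: [0.46, 0.2025, 0.1498]
tool_rot: [-0.075, 0.997, 0.0, -0.0]
ft_force: [0.2, -0.2, 0.3]
grip_width: 0.0871
grip_force: 0.0
```

```bash
python3 - <<'E'
from h import *
im=snap('wrist','w1.png'); o=get_obs(); print(o['position'],o['tool_rot'],o['time'])
for q in ['magnifier','organiser','splint_board']:
    for r in nets.spot_point('wrist',q)[:2]: print(q,np.round(r['centre'],3),r['conf'])
for P in [(.461,.201,.012),(.504,.207,.012),(.463,.332,.028)]: print(px('wrist',P))
E
```

```text
[0.45998685 0.20253259 0.1498507 ] [-7.50840491e-02  9.97177207e-01  6.37077729e-05  3.42537702e-06] 2.0
magnifier [ 0.47   0.201 -0.001] 0.66
organiser [0.465 0.335 0.002] 0.94
organiser [ 0.499 -0.064 -0.001] 0.61
[316.99512659 233.69800277]
[316.50680574 281.88275544]
[475.91923852 264.13288863]
```

View pics/w1.png

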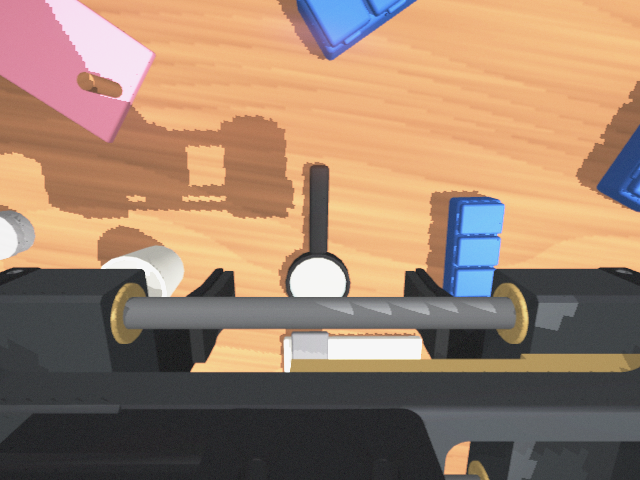

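The wrist view shows the magnifier handle running vertically at x≈319, with the lens at (318,282), as predicted, and it sits between the fingers. Descending.

>>> {"api": "apply_moves", "payload": {"series": [{"offset": [0,-0.1,-4]},{"offset": [0,-0.1,-8]},{"offset": [0,-0.1,-11]},{"offset": [0,-0.1,-12.5]},{"offset": [0,-0.1,-12.5]},{"offset": [0,-0.1,-12.5]}]}}

```text
schema error: expected keys offset, rot
```

>>> {"api": "apply_moves", "payload": {"series": [{"offset": [0,0,0]},{"offset": [0,0,0]},{"offset": [0,0,0]},{"offset": [0,0,0]},{"offset": [0,0,0]},{"offset": [0,0,0]},{"offset": [0,0,0]},{"offset": [0,0,0]}], "hand": 0, "newtons": 15}}

```text
schema error: expected keys offset, rot
```

>>> {"api": "apply_moves", "payload": {"series": [{"offset": [0,-0.1,-4],"rot": [0,0,0]},{"offset": [0,-0.1,-8],"rot": [0,0,0]},{"offset": [0,-0.1,-11],"rot": [0,0,0]},{"offset": [0,-0.1,-12.5],"rot": [0,0,0]},{"offset": [0,-0.1,-12.5],"rot": [0,0,0]},{"offset": [0,-0.1,-12.5],"rot": [0,0,0]}]}}

```text
time: 2.75
position: [0.4608, 0.2007, 0.0243]
tool_rot: [-0.074, 0.997, -0.0, -0.0]
ft_force: [1.2, -0.2, -0.1]
grip_width: 0.087
grip_force: 0.0
```

>>> {"api": "apply_moves", "payload": {"series": [{"offset": [0,0,0],"rot": [0,0,0]},{"offset": [0,0,0],"rot": [0,0,0]},{"offset": [0,0,0],"rot": [0,0,0]},{"offset": [0,0,0],"rot": [0,0,0]},{"offset": [0,0,0],"rot": [0,0,0]},{"offset": [0,0,0],"rot": [0,0,0]},{"offset": [0,0,0],"rot": [0,0,0]},{"offset": [0,0,0],"rot": [0,0,0]},{"offset": [0,0,0],"rot": [0,0,0]},{"offset": [0,0,0],"rot": [0,0,0]}], "hand": 0, "newtons": 20}}

```text
time: 3.75
position: [0.4609, 0.2002, 0.0245]
tool_rot: [-0.074, 0.997, 0.0, -0.0]
ft_force: [-0.2, -0.5, 0.2]
grip_width: 0.0155
grip_force: 20.0
```

>>> {"api": "apply_moves", "payload": {"series": [{"offset": [0,0,4],"rot": [0,0,0]},{"offset": [0,0,8],"rot": [0,0,0]},{"offset": [4,2.1,8],"rot": [0,0,0]},{"offset": [8,4.3,8],"rot": [0,0,0]},{"offset": [12,6.4,8],"rot": [0,0,0]},{"offset": [14.9,8,8],"rot": [0,0,0]},{"offset": [14.9,8,8],"rot": [0,0,0]},{"offset": [14.9,8,8],"rot": [0,0,0]}]}}

```text
time: 4.55
position: [0.6091, 0.2801, 0.1036]
tool_rot: [-0.074, 0.997, -0.0, -0.001]
ft_force: [-0.7, 0.2, -0.5]
grip_width: 0.0156
grip_force: 20.0
```

```bash
python3 - <<'E'
from h import *
im=snap('top','top1.png'); o=get_obs(); print(o['position'],o['grip_width'])
for q in ['magnifier','splint_board']:
    for r in nets.spot_point('top',q)[:2]: print(q,np.round(r['centre'],3),r['conf'])
im=snap('wrist','w2.png');
for q in ['magnifier','splint_board']:
    for r in nets.spot_point('wrist',q)[:2]: print(q,np.round(r['centre'],3),r['conf'])
E
```

```text
[0.60808962 0.27968277 0.10352092] 0.015830795694937803
magnifier [ 0.632 -0.266  0.   ] 0.6
magnifier [0.616 0.276 0.076] 0.66
```

View pics/w2.png

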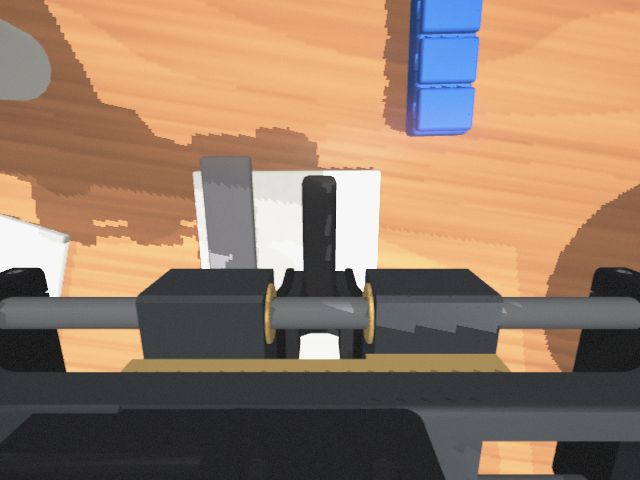

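The magnifier is held level, with its handle at column 319 parallel to the splint over the bare strip. Lowering it, then opening only part way so the fingers clear the splint.

>>> {"api": "apply_moves", "payload": {"series": [{"offset": [0.1,0,-3],"rot": [0,0,0]},{"offset": [0.1,0,-5],"rot": [0,0,0]},{"offset": [0.1,0,-6],"rot": [0,0,0]},{"offset": [0.1,0,-6.6],"rot": [0,0,0]},{"offset": [0.1,0,-7.0],"rot": [0,0,0]},{"offset": [0.1,0,-7.0],"rot": [0,0,0]},{"offset": [0.1,0,-7.0],"rot": [0,0,0]},{"offset": [0.1,0,-7.0],"rot": [0,0,0]}]}}

```text
time: 5.65
position: [0.6115, 0.2804, 0.0354]
tool_rot: [-0.074, 0.997, 0.0, 0.001]
ft_force: [-0.1, -1.4, -1.0]
grip_width: 0.016
grip_force: 20.0
```

>>> {"api": "apply_moves", "payload": {"series": [{"offset": [0,0,0],"rot": [0,0,0]},{"offset": [0,0,0],"rot": [0,0,0]},{"offset": [0,0,0],"rot": [0,0,0]},{"offset": [0,0,0],"rot": [0,0,0]},{"offset": [0,0,0],"rot": [0,0,0]},{"offset": [0,0,4],"rot": [0,0,0]},{"offset": [0,0,8],"rot": [0,0,0]},{"offset": [0,0,8],"rot": [0,0,0]}], "hand": 0.38}}

```text
time: 6.45
position: [0.6151, 0.2814, 0.1206]
tool_rot: [-0.074, 0.997, 0.001, 0.006]
ft_force: [0.7, 1.0, 0.5]
grip_width: 0.0329
grip_force: 0.0
```

>>> {"api": "apply_moves", "payload": {"series": [{"offset": [-5,1.8,2],"rot": [0,0,1]},{"offset": [-9,3.2,2],"rot": [0,0,1]},{"offset": [-12,4.3,2],"rot": [0,0,1]},{"offset": [-14.6,5.2,2],"rot": [0,0,1]},{"offset": [-14.6,5.2,2],"rot": [0,0,1]},{"offset": [-14.6,5.2,2],"rot": [0,0,1]},{"offset": [-14.6,5.2,2],"rot": [0,0,1]},{"offset": [-14.6,5.2,2],"rot": [0,0,1]}], "hand": 1}}

```text
time: 7.25
position: [0.4665, 0.3319, 0.1344]
tool_rot: [-0.082, 0.997, 0.0, 0.001]
ft_force: [0.6, 0.2, -0.3]
grip_width: 0.0847
grip_force: 0.0
```

```bash
python3 - <<'E'
from h import *
im=snap('top','top2.png'); o=get_obs(); print(o['position'],o['grip_width'],o['time'])
for q in ['magnifier','splint_board']:
    for r in nets.spot_point('top',q)[:2]: print(q,np.round(r['centre'],3),r['conf'])
im2=snap('wrist','w3.png');
for r in nets.spot_point('wrist','organiser')[:2]: print('org',np.round(r['centre'],3),r['conf'])
a=cv2.resize(im[140:270,180:320],None,fx=4,fy=4)[:480]
cv2.imwrite('pics/v3.png',cv2.resize(np.hstack([a[:480],im2]),None,fx=.66,fy=.66)[:,:,::-1])
E
```

```text
[0.46631026 0.3318417  0.13439151] 0.08583846785187217 7.3
magnifier [0.618 0.285 0.001] 0.56
splint_board [ 0.619  0.259 -0.004] 0.91
org [0.466 0.338 0.001] 0.77
org [0.33  0.472 0.   ] 0.58
```

View pics/v3.png

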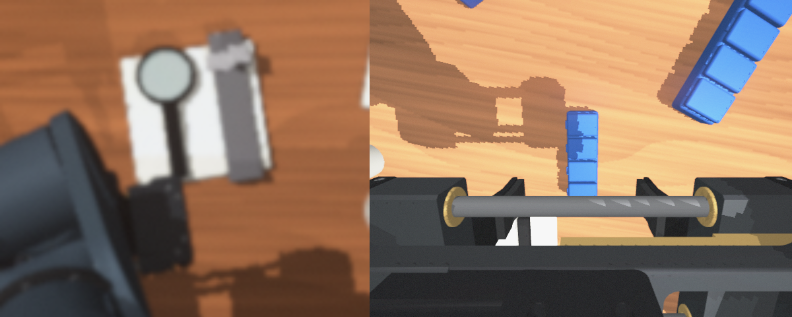

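The magnifier lies flat in the strip, parallel to the splint. The organiser is centred between the open fingers, at wrist column ≈321. Descending and gripping.

>>> {"api": "apply_moves", "payload": {"series": [{"offset": [-0.2,0.1,-4],"rot": [0,0,0]},{"offset": [-0.2,0.1,-7.5],"rot": [0,0,0]},{"offset": [-0.2,0.1,-10],"rot": [0,0,0]},{"offset": [-0.2,0.1,-10.9],"rot": [0,0,0]},{"offset": [-0.2,0.1,-10.9],"rot": [0,0,0]},{"offset": [-0.2,0.1,-10.9],"rot": [0,0,0]}]}}

```text
time: 8.1
position: [0.4637, 0.3335, 0.0263]
tool_rot: [-0.083, 0.997, 0.0, 0.001]
ft_force: [0.3, -0.8, 0.3]
grip_width: 0.0869
grip_force: 0.0
```

>>> {"api": "apply_moves", "payload": {"series": [{"offset": [0,0,0],"rot": [0,0,0]},{"offset": [0,0,0],"rot": [0,0,0]},{"offset": [0,0,0],"rot": [0,0,0]},{"offset": [0,0,0],"rot": [0,0,0]},{"offset": [0,0,0],"rot": [0,0,0]},{"offset": [0,0,0],"rot": [0,0,0]},{"offset": [0,0,0],"rot": [0,0,0]},{"offset": [0,0,0],"rot": [0,0,0]},{"offset": [0,0,0],"rot": [0,0,0]}], "hand": 0, "newtons": 20}}

```text
time: 9.0
position: [0.4629, 0.3332, 0.0255]
tool_rot: [-0.083, 0.997, -0.0, -0.0]
ft_force: [0.9, -0.3, -0.0]
grip_width: 0.0361
grip_force: 20.0
```

>>> {"api": "apply_moves", "payload": {"series": [{"offset": [0,0,4.5],"rot": [0,0,0]},{"offset": [0,0,9],"rot": [0,0,0]},{"offset": [3,-4,11],"rot": [0,0,-8]},{"offset": [5,-8,11],"rot": [0,0,-16]},{"offset": [7,-12,11],"rot": [0,0,-24]},{"offset": [9,-16,11],"rot": [0,0,-32]},{"offset": [11,-20,11],"rot": [0,0,-40]},{"offset": [12.5,-24.3,11],"rot": [0,0,-48]},{"offset": [13.5,-28.6,11],"rot": [0,0,-56]},{"offset": [14.3,-33,11],"rot": [0,0,-64]},{"offset": [15,-37.5,11],"rot": [0,0,-72]},{"offset": [15.5,-42,11],"rot": [0,0,-80]},{"offset": [16,-46.5,11],"rot": [0,0,-88]},{"offset": [16.4,-51,10],"rot": [0,0,-96]},{"offset": [16.8,-55.5,9],"rot": [0,0,-103]},{"offset": [16.8,-59.7,8],"rot": [0,0,-108.6]},{"offset": [16.8,-59.7,8],"rot": [0,0,-108.6]},{"offset": [16.8,-59.7,8],"rot": [0,0,-108.6]},{"offset": [16.8,-59.7,8],"rot": [0,0,-108.6]}]}}

```text
time: 10.9
position: [0.6305, -0.2624, 0.1053]
tool_rot: [0.761, 0.649, -0.0, -0.001]
ft_force: [-0.0, -0.1, -0.2]
grip_width: 0.0359
grip_force: 20.0
```

```bash
python3 - <<'E'
from h import *
im2=snap('wrist','w4.png'); o=get_obs(); print(o['position'],o['tool_rot'],o['grip_width'],o['time'])
for q in ['organiser','peg_board']:
  for r in nets.spot_point('wrist',q)[:2]: print(q,np.round(r['centre'],3),r['conf'])
a=np.deg2rad(80.9); u=np.array([np.cos(a),np.sin(a)])
for s in (-.078,.078):
  p=np.array([.631,-.264])+s*u; print('peg base/top px',px('wrist',[*p,.008]),px('wrist',[*p,.043]))
E
```

```text
[ 0.63078499 -0.26206865  0.10560204] [ 7.60553882e-01  6.49274564e-01 -1.67475448e-06 -5.77751104e-04] 0.03559846164924174 10.95
organiser [ 0.63  -0.261  0.08 ] 0.97
peg base/top px [318.05320978 345.79918192] [317.90412181 374.2310346 ]
peg base/top px [318.32930088 139.81488969] [318.19817007 138.0336522 ]
```

View pics/w4.png

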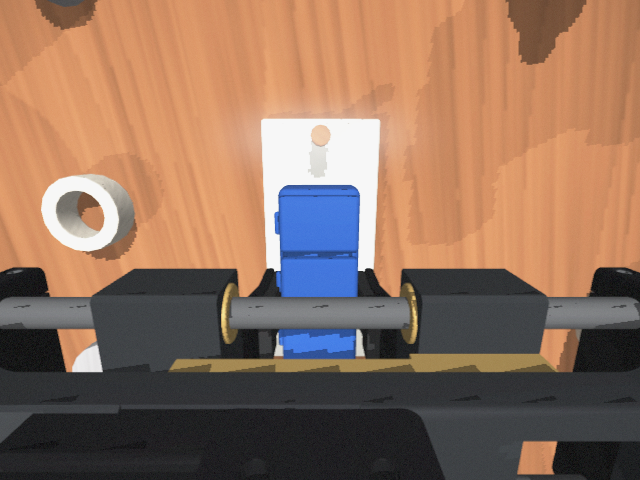

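The near peg's top is at (320,135) against a predicted (318,138), and the organiser is aligned over the white board. That leaves errors of about 2 mm, so I'm lowering it.

>>> {"api": "apply_moves", "payload": {"series": [{"offset": [0.1,0,-3],"rot": [0,0,0]},{"offset": [0.1,0,-5],"rot": [0,0,0]},{"offset": [0.1,0,-6.2],"rot": [0,0,0]},{"offset": [0.1,0,-6.8],"rot": [0,0,0]},{"offset": [0.1,0,-7.2],"rot": [0,0,0]},{"offset": [0.1,0,-7.2],"rot": [0,0,0]},{"offset": [0.1,0,-7.2],"rot": [0,0,0]},{"offset": [0.1,0,-7.2],"rot": [0,0,0]}]}}

```text
time: 11.85
position: [0.6324, -0.2641, 0.0344]
tool_rot: [0.761, 0.649, 0.0, 0.001]
ft_force: [-0.9, -0.1, -0.8]
grip_width: 0.0357
grip_force: 20.0
```

>>> {"api": "apply_moves", "payload": {"series": [{"offset": [0,0,0],"rot": [0,0,0]},{"offset": [0,0,0],"rot": [0,0,0]},{"offset": [0,0,0],"rot": [0,0,0]},{"offset": [0,0,0],"rot": [0,0,0]},{"offset": [0,0,0],"rot": [0,0,0]},{"offset": [0,0,4],"rot": [0,0,0]},{"offset": [0,0,8],"rot": [0,0,0]},{"offset": [0,0,11],"rot": [0,0,0]},{"offset": [0,0,11],"rot": [0,0,0]}], "hand": 0.7}}

```text
time: 12.75
position: [0.635, -0.2656, 0.1492]
tool_rot: [0.761, 0.649, 0.002, 0.005]
ft_force: [0.3, -0.6, 1.3]
grip_width: 0.0614
grip_force: 0.0
```

>>> {"api": "apply_moves", "payload": {"series": [{"offset": [-3,-1.2,0],"rot": [0,0,-8]},{"offset": [-6,-2.4,0],"rot": [0,0,-16]},{"offset": [-9,-3.6,0],"rot": [0,0,-24]},{"offset": [-12,-4.8,0],"rot": [0,0,-32]},{"offset": [-15,-6,0],"rot": [0,0,-40]},{"offset": [-17.2,-7,-2],"rot": [0,0,-48]},{"offset": [-17.2,-7,-2],"rot": [0,0,-56]},{"offset": [-17.2,-7,-2],"rot": [0,0,-64]},{"offset": [-17.2,-7,-2],"rot": [0,0,-72]},{"offset": [-17.2,-7,-2],"rot": [0,0,-80]},{"offset": [-17.2,-7,-2],"rot": [0,0,-88]},{"offset": [-17.2,-7,-2],"rot": [0,0,-91]},{"offset": [-17.2,-7,-2],"rot": [0,0,-91]},{"offset": [-17.2,-7,-2],"rot": [0,0,-91]}], "hand": 1}}

```text
time: 14.15
position: [0.4596, -0.3334, 0.1229]
tool_rot: [0.996, -0.088, -0.001, -0.0]
ft_force: [0.2, -0.7, -0.7]
grip_width: 0.0868
grip_force: 0.0
```

```bash
python3 - <<'E'
from h import *
im=snap('top','top5.png')
for q in ['organiser','large_tin','tape_roll']:
  for r in nets.spot_point('top',q)[:2]: print(q,np.round(r['centre'],3),r['conf'])
im2=snap('wrist','w5.png'); o=get_obs(); print(o['position'],o['tool_rot'],o['grip_width'],o['time'])
for r in nets.spot_point('wrist','large_tin')[:2]: print('lt',np.round(r['centre'],3),r['conf'])
print(px('wrist',(.4595,-.3335,.024)))
a=cv2.resize(im[130:270,390:530],None,fx=4,fy=4)[:480]
cv2.imwrite('pics/v5.png',cv2.resize(np.hstack([a[:480],im2]),None,fx=.66,fy=.66)[:,:,::-1])
E
```

```text
organiser [ 0.635 -0.265  0.01 ] 0.82
organiser [0.326 0.471 0.005] 0.82
tape_roll [0.62  0.282 0.006] 0.46
[ 0.45993899 -0.33373261  0.12345079] [ 9.96112449e-01 -8.80907528e-02 -6.54094139e-05 -5.77961506e-05] 0.08711617558530546 14.4
lt [ 0.457 -0.337 -0.002] 0.7
[319.5495928  248.53474092]
```

View pics/v5.png

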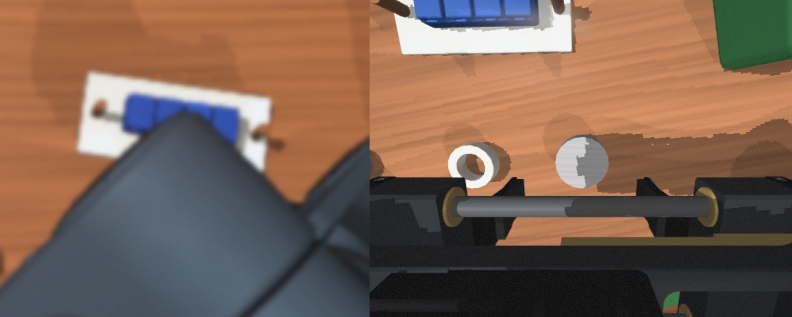

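The organiser sits between the pegs. The large tin shows at wrist pixel (321,247) against a predicted (319.5,248.5), so it is centred. Descending.

>>> {"api": "apply_moves", "payload": {"series": [{"offset": [0,0,-4],"rot": [0,0,0]},{"offset": [0,0,-7],"rot": [0,0,0]},{"offset": [0,0,-9],"rot": [0,0,0]},{"offset": [0,0,-9.8],"rot": [0,0,0]},{"offset": [0,0,-9.8],"rot": [0,0,0]},{"offset": [0,0,-9.8],"rot": [0,0,0]}]}}

```text
time: 15.05
position: [0.4604, -0.3343, 0.0262]
tool_rot: [0.996, -0.088, 0.001, 0.0]
ft_force: [0.3, 0.8, 0.8]
grip_width: 0.0869
grip_force: 0.0
```

>>> {"api": "apply_moves", "payload": {"series": [{"offset": [0,0,0],"rot": [0,0,0]},{"offset": [0,0,0],"rot": [0,0,0]},{"offset": [0,0,0],"rot": [0,0,0]},{"offset": [0,0,0],"rot": [0,0,0]},{"offset": [0,0,0],"rot": [0,0,0]},{"offset": [0,0,0],"rot": [0,0,0]},{"offset": [0,0,0],"rot": [0,0,0]}], "hand": 0, "newtons": 20}}

```text
time: 15.75
position: [0.4602, -0.3342, 0.026]
tool_rot: [0.996, -0.088, 0.0, 0.0]
ft_force: [-1.1, -0.9, 4.8]
grip_width: 0.0592
grip_force: 20.0
```

>>> {"api": "apply_moves", "payload": {"series": [{"offset": [0,0,4.5],"rot": [0,0,0]},{"offset": [0,0,9],"rot": [0,0,0]},{"offset": [2,3.5,10],"rot": [0,0,0]},{"offset": [4,7.4,10],"rot": [0,0,0]},{"offset": [6,11.3,10],"rot": [0,0,0]},{"offset": [8,15,10],"rot": [0,0,0]},{"offset": [10.3,19,10],"rot": [0,0,0]},{"offset": [12.6,23,10],"rot": [0,0,0]},{"offset": [15,27,10],"rot": [0,0,0]},{"offset": [17.4,31,9.5],"rot": [0,0,0]},{"offset": [19.5,34.9,8],"rot": [0,0,0]},{"offset": [19.5,34.9,8],"rot": [0,0,0]},{"offset": [19.5,34.9,8],"rot": [0,0,0]},{"offset": [19.5,34.9,8],"rot": [0,0,0]}]}}

```text
time: 17.15
position: [0.654, 0.0145, 0.105]
tool_rot: [0.996, -0.089, -0.001, 0.0]
ft_force: [0.7, -0.6, -1.1]
grip_width: 0.0595
grip_force: 20.0
```

```bash
python3 - <<'E'
from h import *
im=snap('top','top6.png')
for q in ['organiser','large_tin','tape_roll','cup']:
  for r in nets.spot_point('top',q)[:2]: print(q,np.round(r['centre'],3),r['conf'])
im2=snap('wrist','w6.png'); o=get_obs(); print(o['position'],o['tool_rot'],o['grip_width'],o['time'])
for q in ['torch_board','large_tin']:
  for r in nets.spot_point('wrist',q)[:2]: print(q,np.round(r['centre'],3),r['conf'])
a=np.deg2rad(-10.1); c,s=np.cos(a),np.sin(a)
for x,y in [(-.06,-.075),(-.06,.075)]: print('near corner px',px('wrist',[.672+c*x-s*y,.012+s*x+c*y,.008]))
a=cv2.resize(im[120:260,310:510],None,fx=3,fy=3)
b=np.zeros((480,600,3),np.uint8); b[:420]=a
cv2.imwrite('pics/v6.png',cv2.resize(np.hstack([b,im2]),None,fx=.64,fy=.64)[:,:,::-1])
E
```

```text
organiser [ 0.635 -0.261  0.011] 0.67
organiser [0.326 0.47  0.002] 0.57
tape_roll [ 0.476 -0.21   0.   ] 0.51
[0.65488012 0.01406444 0.10596747] [ 9.96019653e-01 -8.91336511e-02  2.05118694e-04  1.48638035e-05] 0.05911661364764166 17.45
torch_board [0.667 0.01  0.   ] 0.61
large_tin [0.655 0.014 0.077] 0.68
near corner px [417.7317876  302.41935109]
near corner px [220.61055854 302.62381949]
```

View pics/v6.png

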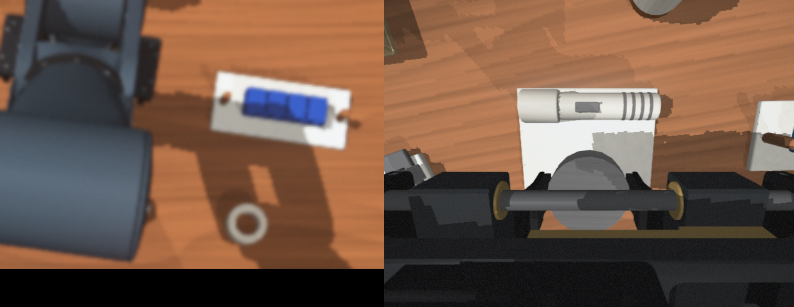

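The tin (wrist ≈(320,300)) is centred across the torch board (columns 211–423), and the organiser looks midway between the pegs in the top view. Lowering.

>>> {"api": "apply_moves", "payload": {"series": [{"offset": [-0.1,0,-3],"rot": [0,0,0]},{"offset": [-0.1,0,-5],"rot": [0,0,0]},{"offset": [-0.1,0,-6.2],"rot": [0,0,0]},{"offset": [-0.1,0,-6.8],"rot": [0,0,0]},{"offset": [-0.1,0,-7.2],"rot": [0,0,0]},{"offset": [-0.1,0,-7.2],"rot": [0,0,0]},{"offset": [-0.1,0,-7.2],"rot": [0,0,0]},{"offset": [-0.1,0,-7.2],"rot": [0,0,0]}]}}

```text
time: 18.35
position: [0.6545, 0.0151, 0.0342]
tool_rot: [0.996, -0.088, 0.001, 0.0]
ft_force: [-0.1, -0.3, -2.0]
grip_width: 0.0594
grip_force: 20.0
```

>>> {"api": "apply_moves", "payload": {"series": [{"offset": [0,0,0],"rot": [0,0,0]},{"offset": [0,0,0],"rot": [0,0,0]},{"offset": [0,0,0],"rot": [0,0,0]},{"offset": [0,0,0],"rot": [0,0,0]},{"offset": [0,0,0],"rot": [0,0,0]},{"offset": [0,0,4],"rot": [0,0,0]},{"offset": [0,0,8],"rot": [0,0,0]},{"offset": [0,0,11],"rot": [0,0,0]},{"offset": [0,0,11],"rot": [0,0,0]}], "hand": 1}}

```text
time: 19.25
position: [0.6575, 0.0148, 0.1489]
tool_rot: [0.996, -0.088, 0.005, 0.0]
ft_force: [0.6, -1.1, 0.1]
grip_width: 0.0873
grip_force: 0.0
```

>>> {"api": "apply_moves", "payload": {"series": [{"offset": [-4,-2,0],"rot": [0,0,0]},{"offset": [-8,-4,0],"rot": [0,0,0]},{"offset": [-12,-6,0],"rot": [0,0,0]},{"offset": [-15.5,-7.9,-2],"rot": [0,0,0]},{"offset": [-15.5,-7.9,-2],"rot": [0,0,0]},{"offset": [-15.5,-7.9,-2],"rot": [0,0,0]},{"offset": [-15.5,-7.9,-2],"rot": [0,0,0]},{"offset": [-15.5,-7.9,-2],"rot": [0,0,0]}]}}

```text
time: 20.05
position: [0.5007, -0.0637, 0.1238]
tool_rot: [0.996, -0.088, 0.001, 0.0]
ft_force: [-0.6, 0.5, -0.1]
grip_width: 0.087
grip_force: 0.0
```

```bash
python3 - <<'E'
from h import *
im2=snap('wrist','w7.png'); o=get_obs(); print(o['position'],o['tool_rot'],o['grip_width'],o['time'])
for q in ['small_tin','large_tin','cup','torch_board']:
  for r in nets.spot_point('wrist',q)[:2]: print(q,np.round(r['centre'],3),r['conf'])
print(px('wrist',(.499,-.0645,.02)))
im=snap('top','top7.png')
for q in ['small_tin','large_tin','cup','torch_board']:
  for r in nets.spot_point('top',q)[:2]: print('top',q,np.round(r['centre'],3),r['conf'])
a=cv2.resize(im[120:260,300:500],None,fx=3,fy=3)
b=np.zeros((480,600,3),np.uint8); b[:420]=a
cv2.imwrite('pics/v7.png',cv2.resize(np.hstack([b,im2]),None,fx=.64,fy=.64)[:,:,::-1])
E
```

```text
[ 0.50045855 -0.0636017   0.12376596] [ 9.96143575e-01 -8.77326776e-02  9.52775008e-04  2.16245154e-04] 0.08699173880299041 20.1
small_tin [ 0.498 -0.062 -0.004] 0.78
large_tin [0.655 0.017 0.007] 0.9
cup [0.518 0.064 0.002] 0.84
[321.18239466 246.82088919]
top small_tin [0.657 0.02  0.008] 0.46
top large_tin [0.657 0.017 0.006] 0.62
top cup [ 0.629 -0.262  0.002] 0.24
```

View pics/v7.png

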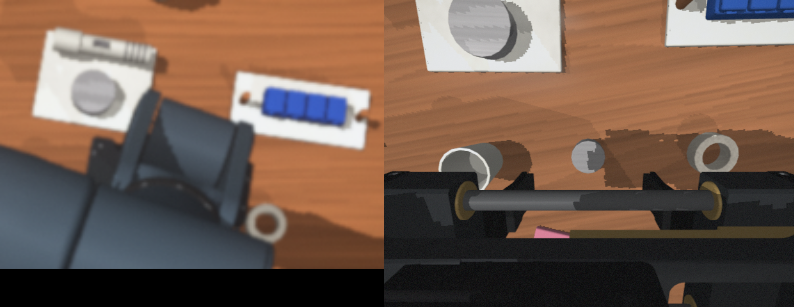

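The large tin is centred on its strip. The small tin is centred at wrist ≈(319,244), with the cup and tape clear of the fingers. Descending and gripping.

>>> {"api": "apply_moves", "payload": {"series": [{"offset": [0,0,-4],"rot": [0,0,0]},{"offset": [0,0,-7],"rot": [0,0,0]},{"offset": [0,0,-9],"rot": [0,0,0]},{"offset": [0,0,-9.8],"rot": [0,0,0]},{"offset": [0,0,-9.8],"rot": [0,0,0]},{"offset": [0,0,-9.8],"rot": [0,0,0]}]}}

```text
time: 21.15
position: [0.4995, -0.064, 0.0261]
tool_rot: [0.996, -0.088, 0.001, 0.0]
ft_force: [0.2, 0.7, -0.2]
grip_width: 0.0869
grip_force: 0.0
```

>>> {"api": "apply_moves", "payload": {"series": [{"offset": [0,0,0],"rot": [0,0,0]},{"offset": [0,0,0],"rot": [0,0,0]},{"offset": [0,0,0],"rot": [0,0,0]},{"offset": [0,0,0],"rot": [0,0,0]},{"offset": [0,0,0],"rot": [0,0,0]},{"offset": [0,0,0],"rot": [0,0,0]},{"offset": [0,0,0],"rot": [0,0,0]},{"offset": [0,0,0],"rot": [0,0,0]},{"offset": [0,0,0],"rot": [0,0,0]}], "hand": 0, "newtons": 20}}

```text
time: 22.05
position: [0.499, -0.0638, 0.0256]
tool_rot: [0.996, -0.088, -0.0, -0.0]
ft_force: [0.4, -0.2, 0.8]
grip_width: 0.0392
grip_force: 20.0
```

>>> {"api": "apply_moves", "payload": {"series": [{"offset": [0,0,4.5],"rot": [0,0,0]},{"offset": [0,0,9],"rot": [0,0,0]},{"offset": [4,2,10],"rot": [0,0,0]},{"offset": [8,4,10],"rot": [0,0,0]},{"offset": [12,6,10],"rot": [0,0,0]},{"offset": [15.4,7.9,8],"rot": [0,0,0]},{"offset": [15.4,7.9,8],"rot": [0,0,0]},{"offset": [15.4,7.9,8],"rot": [0,0,0]},{"offset": [15.4,7.9,8],"rot": [0,0,0]}]}}

```text
time: 22.95
position: [0.6513, 0.0149, 0.1052]
tool_rot: [0.996, -0.088, -0.001, 0.0]
ft_force: [-1.1, -1.4, -1.4]
grip_width: 0.0393
grip_force: 20.0
```

```bash
python3 - <<'E'
from h import *
im2=snap('wrist','w8.png'); o=get_obs(); print(o['position'],o['tool_rot'],o['grip_width'],o['time'])
for q in ['small_tin','large_tin']:
  for r in nets.spot_point('wrist',q)[:2]: print(q,np.round(r['centre'],3),r['conf'])
p=o['position']
for r,z,(x,y) in ((.03,.032,(.6545,.015)),(.02,p[2]-.0255+.02,p[:2])):
  print([px('wrist',(x+r*c,y+r*s,z)).round() for c,s in ((1,0),(0,1),(0,-1))])
E
```

```text
[0.65152427 0.01466309 0.1056068 ] [ 9.96060299e-01 -8.86743713e-02 -8.56942626e-04  5.51193295e-05] 0.03914226498832179 23.0
small_tin [0.652 0.017 0.079] 0.71
large_tin [0.654 0.014 0.004] 0.8
[array([310., 211.]), array([274., 263.]), array([363., 248.])]
[array([312., 265.]), array([278., 312.]), array([362., 298.])]
```

View pics/w8.png

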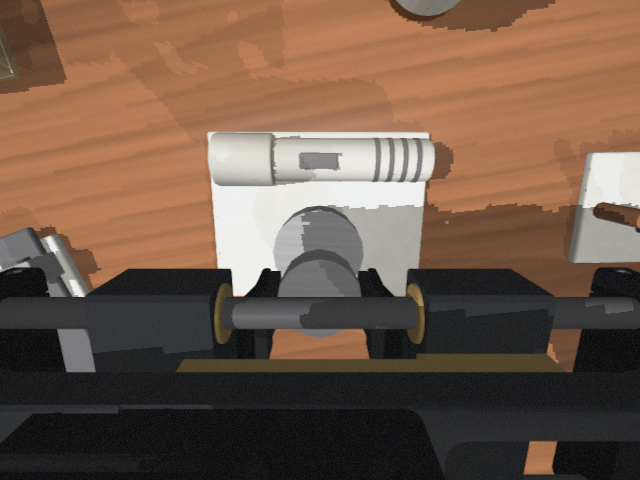

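The large tin's top has its far edge at ≈(319,206) and sides at columns 274 and 363. The held small tin's far edge is at ≈(319,250), so it may sit a few mm ahead of the TCP. Working out both centres from the edges.

```bash
python3 - <<'E'
from h import *
im=cv2.imread('pics/w8.png'); g=im.astype(int)
print('col319', [(r,g[r,316:323].mean(axis=(0,1)).round().astype(int)) for r in list(range(202,212,1))+list(range(244,270,1))])
a=np.deg2rad(-10.1); u=np.array([np.cos(a),np.sin(a)])
for n,row,z,r in (('large',206,.032,.03),('small',250,.1001,.02)):
  for rr in (row-2,row,row+2):
    P=ray('wrist',(319,rr),z)[:2]-r*u; print(n,rr,P.round(4))
E
```

```text
col319 [(202, np.int64(235)), (203, np.int64(235)), (204, np.int64(234)), (205, np.int64(207)), (206, np.int64(79)), (207, np.int64(74)), (208, np.int64(74)), (209, np.int64(86)), (210, np.int64(129)), (211, np.int64(130)), (244, np.int64(116)), (245, np.int64(113)), (246, np.int64(114)), (247, np.int64(115)), (248, np.int64(112)), (249, np.int64(90)), (250, np.int64(74)), (251, np.int64(75)), (252, np.int64(75)), (253, np.int64(74)), (254, np.int64(73)), (255, np.int64(73)), (256, np.int64(74)), (257, np.int64(75)), (258, np.int64(76)), (259, np.int64(88)), (260, np.int64(108)), (261, np.int64(107)), (262, np.int64(107)), (263, np.int64(110)), (264, np.int64(108)), (265, np.int64(106)), (266, np.int64(107)), (267, np.int64(109)), (268, np.int64(113)), (269, np.int64(113))]
large 204 [0.6585 0.0138]
large 206 [0.6572 0.014 ]
large 208 [0.656  0.0143]
small 248 [0.6594 0.0136]
small 250 [0.6585 0.0138]
small 252 [0.6575 0.0139]
```

The dark bands are side walls, so the true top edges are at rows 209.5 (large) and 259 (small). Both tins come out centred near (0.655, 0.014), so they are coaxial. Lowering.

>>> {"api": "apply_moves", "payload": {"series": [{"offset": [0,0,-2],"rot": [0,0,0]},{"offset": [0,0,-3.3],"rot": [0,0,0]},{"offset": [0,0,-4.1],"rot": [0,0,0]},{"offset": [0,0,-4.5],"rot": [0,0,0]},{"offset": [0,0,-4.7],"rot": [0,0,0]},{"offset": [0,0,-4.7],"rot": [0,0,0]},{"offset": [0,0,-4.7],"rot": [0,0,0]},{"offset": [0,0,-4.7],"rot": [0,0,0]}]}}

```text
time: 23.9
position: [0.6533, 0.0152, 0.0591]
tool_rot: [0.996, -0.088, 0.001, 0.0]
ft_force: [-0.5, 0.3, -0.4]
grip_width: 0.0389
grip_force: 20.0
```

```bash
python3 - <<'E'
from h import *
o=get_obs(); im=snap('wrist','w9.png'); g=im[:,316:323].mean(axis=(1,2)).round().astype(int)
print(o['position'],o['ft_force'],list(enumerate(g))[196:275])
E
```

```text
[0.65334183 0.01519195 0.05907174] [-0.54676781  0.32572588 -0.36291466] [(196, np.int64(237)), (197, np.int64(237)), (198, np.int64(237)), (199, np.int64(237)), (200, np.int64(236)), (201, np.int64(237)), (202, np.int64(236)), (203, np.int64(236)), (204, np.int64(236)), (205, np.int64(236)), (206, np.int64(236)), (207, np.int64(236)), (208, np.int64(236)), (209, np.int64(236)), (210, np.int64(236)), (211, np.int64(236)), (212, np.int64(236)), (213, np.int64(236)), (214, np.int64(236)), (215, np.int64(236)), (216, np.int64(236)), (217, np.int64(236)), (218, np.int64(232)), (219, np.int64(211)), (220, np.int64(147)), (221, np.int64(141)), (222, np.int64(98)), (223, np.int64(76)), (224, np.int64(75)), (225, np.int64(75)), (226, np.int64(73)), (227, np.int64(72)), (228, np.int64(74)), (229, np.int64(79)), (230, np.int64(101)), (231, np.int64(102)), (232, np.int64(100)), (233, np.int64(100)), (234, np.int64(99)), (235, np.int64(99)), (236, np.int64(98)), (237, np.int64(98)), (238, np.int64(98)), (239, np.int64(99)), (240, np.int64(99)), (241, np.int64(98)), (242, np.int64(97)), (243, np.int64(99)), (244, np.int64(101)), (245, np.int64(100)), (246, np.int64(102)), (247, np.int64(102)), (248, np.int64(99)), (249, np.int64(84)), (250, np.int64(74)), (251, np.int64(75)), (252, np.int64(74)), (253, np.int64(75)), (254, np.int64(75)), (255, np.int64(73)), (256, np.int64(74)), (257, np.int64(74)), (258, np.int64(78)), (259, np.int64(86)), (260, np.int64(107)), (261, np.int64(101)), (262, np.int64(101)), (263, np.int64(101)), (264, np.int64(101)), (265, np.int64(100)), (266, np.int64(108)), (267, np.int64(109)), (268, np.int64(108)), (269, np.int64(110)), (270, np.int64(109)), (271, np.int64(110)), (272, np.int64(114)), (273, np.int64(117)), (274, np.int64(117))]
```

The ledge between the tins is about 9–10 mm wide, as expected for coaxial ones. Setting down, releasing and backing off.

>>> {"api": "apply_moves", "payload": {"series": [{"offset": [0,0,-0.1],"rot": [0,0,0]},{"offset": [0,0,-0.1],"rot": [0,0,0]},{"offset": [0,0,-0.1],"rot": [0,0,0]}]}}

```text
time: 24.25
position: [0.6529, 0.0152, 0.0576]
tool_rot: [0.996, -0.088, 0.0, -0.0]
ft_force: [-0.5, 1.5, 0.1]
grip_width: 0.0391
grip_force: 20.0
```

>>> {"api": "apply_moves", "payload": {"series": [{"offset": [0,0,0],"rot": [0,0,0]},{"offset": [0,0,0],"rot": [0,0,0]},{"offset": [0,0,0],"rot": [0,0,0]},{"offset": [0,0,0],"rot": [0,0,0]},{"offset": [0,0,0],"rot": [0,0,0]},{"offset": [0,0,4],"rot": [0,0,0]},{"offset": [0,0,8],"rot": [0,0,0]},{"offset": [0,0,12],"rot": [0,0,0]},{"offset": [-5,0,16],"rot": [0,0,0]},{"offset": [-10,0,18],"rot": [0,0,0]},{"offset": [-15,0,18],"rot": [0,0,0]},{"offset": [-20,0,18],"rot": [0,0,0]},{"offset": [-23,0,18],"rot": [0,0,0]},{"offset": [-23,0,18],"rot": [0,0,0]},{"offset": [-23,0,18],"rot": [0,0,0]}], "hand": 0.8}}

```text
time: 25.75
position: [0.4222, 0.0153, 0.238]
tool_rot: [0.996, -0.088, 0.001, 0.0]
ft_force: [0.6, -0.1, 0.8]
grip_width: 0.0698
grip_force: 0.0
```

```bash
python3 - <<'E'
from h import *
o=get_obs(); print(o['position'],o['time'])
im=snap('top','top9.png')
for q in ['organiser','peg_board','large_tin','small_tin','torch_board','magnifier','splint_board','cup','tape_roll']:
  for r in nets.spot_point('top',q)[:3]: print(q,np.round(r['centre'],3),round(r['conf'],2))
H,S,V=[cv2.cvtColor(im.copy(),cv2.COLOR_RGB2HSV)[...,i] for i in range(3)]
roi=np.zeros(H.shape,bool); roi[120:260,200:545]=1
[print('blue',*b) for b in blobs('top',im,roi&(H>105)&(H<130)&(S>150)&(V>60),.036)]
cv2.imwrite('pics/v9.png',cv2.resize(im[125:275,210:510],None,fx=2.6,fy=2.6,interpolation=cv2.INTER_CUBIC)[:,:,::-1])
E
```

```text
[0.42224122 0.01530652 0.23801006] 25.75
organiser [0.33  0.47  0.002] 0.93
organiser [ 0.634 -0.262  0.01 ] 0.74
organiser [0.617 0.286 0.007] 0.43
peg_board [ 0.258 -0.358 -0.002] 0.91
peg_board [ 0.337 -0.038 -0.001] 0.9
peg_board [ 0.629 -0.267  0.003] 0.67
large_tin [0.654 0.019 0.003] 0.71
small_tin [0.652 0.014 0.033] 0.51
small_tin [0.656 0.018 0.004] 0.49
torch_board [ 0.673  0.012 -0.002] 0.73
torch_board [0.654 0.019 0.003] 0.42
magnifier [0.619 0.284 0.005] 0.9
splint_board [ 0.62   0.261 -0.003] 0.75
cup [ 0.516  0.067 -0.001] 0.54
tape_roll [ 0.477 -0.21  -0.   ] 0.73
blue [458. 175.] [ 628. -263.] [104.  32.] 81.1 493
```

View pics/v9.png

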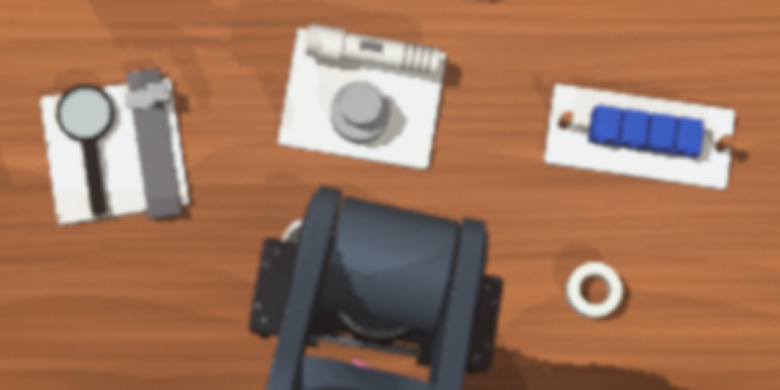

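The final view shows the magnifier parallel to the splint at (90,150), the tins stacked mid-strip at (360,108), and the organiser midway between the pegs at (647,131). The tape hasn't moved; the cup is mostly hidden by the arm, but the net still puts it at its old place. The numbers are within tolerance, so I'm handing in.

```bash
python3 -c "
from rig import hand_in
print(hand_in())"
```

```text
the job is handed in; nothing more can be done
None
```

The job is handed in at about 26 s of the 104 s: by my last measurements all four items are within tolerance and released, and the cup and tape roll are where they stood; hand-in returned no verdict.

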